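Sort loose cabinet fittings back into their stock bins

TASK

Put away the five loose cabinet fittings lying about on the joiner's bench: each goes into the bin that already holds fittings of its kind (adjustable feet, angle brackets, drawer pulls). Use the empty front half of each bin, so that every fitting ends up wholly inside and resting on the bin's bottom, not propped on the rim and not on top of other pieces.

Things in the scene. Friction and masses are not known exactly. Their poses are not given: they have to be found in the camera images.
- foot_a: Adjustable cabinet foot, standing stem up: round black base 40 mm across, 14 high; hex nut 20 mm across, to z = 22; threaded steel stem 10 mm thick on the axis, z = 22 to 60 mm. 60 g. Origin: centre of the underside, z up. The two loose feet are alike, either goes anywhere in their bin.
- foot_b: Adjustable cabinet foot, standing stem up: round black base 40 mm across, 14 high; hex nut 20 mm across, to z = 22; threaded steel stem 10 mm thick on the axis, z = 22 to 60 mm. 60 g. Origin: centre of the underside, z up. The two loose feet are alike, either goes anywhere in their bin.
- bracket_a: Steel L-shaped angle bracket, 25 mm wide (along y), 4 mm thick, legs 50 mm. 70 g. One leg lies flat along x, the other stands upright at its +x end (x = 21 to 25 mm, up to z = 50): grip that one across the 25 mm width. Origin: centre of the lying leg's underside, z up. The two loose brackets are alike.
- bracket_b: Steel L-shaped angle bracket, 25 mm wide (along y), 4 mm thick, legs 50 mm. 70 g. One leg lies flat along x, the other stands upright at its +x end (x = 21 to 25 mm, up to z = 50): grip that one across the 25 mm width. Origin: centre of the lying leg's underside, z up. The two loose brackets are alike.
- pull: Steel drawer pull standing on its two posts: straight bar 76 mm long (x), 12 wide (y), z = 22 to 32 mm; posts 10 mm thick at x = +-32 mm. 90 g. Origin: centre of the underside, midway between the posts; z up.
- bin_feet: Blue parts bin, fixed; all three look alike but for the fixed stock in the back half (x > 0): five feet, to 63 mm. Outside 180 (x) by 150 mm (y), walls and floor 3 mm. Front lip x = -90, 35 mm high, nearest the robot; back wall 70 high; sides 70, sloping to 35 from x = 0 forward. Empty floor x = -87 to 0, y = -72 to 72, z = 3 mm. Origin: centre of the underside.
- bin_brackets: Blue parts bin, fixed; all three look alike but for the fixed stock in the back half (x > 0): four L brackets, to 53 mm. Outside 180 (x) by 150 mm (y), walls and floor 3 mm. Front lip x = -90, 35 mm high, nearest the robot; back wall 70 high; sides 70, sloping to 35 from x = 0 forward. Empty floor x = -87 to 0, y = -72 to 72, z = 3 mm. Origin: centre of the underside.
- bin_pulls: Blue parts bin, fixed; all three look alike but for the fixed stock in the back half (x > 0): four pulls, to 35 mm. Outside 180 (x) by 150 mm (y), walls and floor 3 mm. Front lip x = -90, 35 mm high, nearest the robot; back wall 70 high; sides 70, sloping to 35 from x = 0 forward. Empty floor x = -87 to 0, y = -72 to 72, z = 3 mm. Origin: centre of the underside.

How it is judged:
By the outcome, as a careful person would: the job done as asked, in the order asked, and still so for the second after the job is handed in, with the robot touching nothing.
It also fails if it takes over 118 s, if anything falls off the work surface, if the arm or the gripper's body presses on something with over 40 N, if the wrist force passes 120 N, or if a joint passes its speed limit or range.

ROBOT

A 7-joint arm with a two-finger parallel gripper is mounted at the origin on the work surface. World frame = base frame: x ahead of the robot, y to its left, z up, the work surface at z = 0. Lengths are in m, angles in rad, forces in N, time in s.
With the tool pointing down it reaches from about 0.425 to 0.925 m from the base axis. Payload 6.8 kg.
Tool frame: the origin (TCP) lies midway between the tips of the shut fingers; the grasp point (between the pads) lies 19 mm behind it; y points along the fingers, z is the direction in which the jaws open and shut, and the axes are right-handed (so a half turn about y gives the same grasp; the last joint's range is limited). The gripper opens to 85 mm and grips with 20 to 120 N. Pads are 22 mm wide; open, the fingers measure 114 mm over their backs; the gripper's body (76 mm by 85 mm) begins 54 mm behind the grasp point. The pads swing forward as they close: fully open they stand 13 mm farther back than shut.
Start: joints at [1.086, 0.477, 0.022, 1.555, -0.011, 1.109, -0.083], TCP at [0.248, -0.628, 0.231] pointing down, gripper open.
Joint ranges: [-2.96, 2.96], [-0.34, 2.1], [-1.41, 1.46], [0.24, 2.44], [-1.37, 4.51], [0.17, 1.92], [-2.96, 2.96]. Speed limits (rad/s): [2.39, 2.39, 3.14, 3.14, 3.14, 3.14, 3.14].

INTERFACE

Orientations are given as a unit quaternion [w, x, y, z].
In Python, from station import bot gives the robot as it stands. The module is installed in compiled form; this text tells all that it offers.
- The arm moves only by the shell command python3 -m crank 'ROWS' [FORCE]. ROWS is JSON, a list of rows, each an object with "linear": the shift along the tool's x, y, z in m, a list of three; "dr": the turn, a rotation vector about the tool's x, y, z in degrees, a list of three; "hand": the gripper command: -1 is shut, 1 is fully open, values between are in proportion. A call has 1 to 10 rows; each row is the pose to reach, as a shift and turn from the pose commanded when the call began, along the tool's axes at that moment; what a row does not reach only later rows make up. A row lasts 1/12 s, in which the tool goes at most 41.7 mm and 7.16 degrees, less where a joint would pass 70% of its speed; a pose out of reach is approached as far as the arm can. A call with a gripper value outside its range is refused whole. The fingers move at their own pace and stop on an object; FORCE is the grip in N (left out, the last holds). Time passes only in rows, so rows that repeat a pose let the fingers close. It gives the time, the measured TCP pose, the force and the opening at its end, in the units of the state.
- bot.get_obs(): the state, without advancing time (a new reading comes with each control period).
- bot.read_camera(name): name is "side" or "top"; returns the picture (480x640x3 uint8, blue, green, red); there is no depth.
- bot.camera_params(name): a dict with "K" (3x3 intrinsics, pixels), "R" (3x3) and "t" (3): a world point X has camera coordinates R X + t. Camera axes: x right, y down, z forward; pixel columns grow to the right and rows downward; lengths in m; the calibration is good to about 2 mm. A picture is of the moment at which its call begins. camera_params takes no time and is no camera call.
- bot.hand_in(): hands the job in, once; it reports no verdict.
Trained networks look in the newest picture that a camera, given by its name, has taken for a name from the list of things; names that differ only in an ending like _2 or _b are one class to them, and where a whole thing is asked for, a point or a joint stands for the part that bears it (a point fixed in the world has none). Each returns a list of dicts, best first, with "score" (0 to 1); they miss things now and then, are a little off and sometimes report something else, mostly with a low value. They report only what shows in the picture. A call takes as long as a camera call.
- bot.search_frame(camera, target): "extent" ([left, top, right, bottom] in pixels, round what is visible of it).
- bot.cut_out(camera, target): "pixels" (480x640 bool, what is visible of it) and "extent" ([left, top, right, bottom] in pixels, round what is visible of it).
- bot.place_of(camera, target): "xy" ([column, row] in pixels: a listed point, or the origin of a listed thing).
The state is a dict: "t": time; "q": joint angles; "joint_vel": joint speeds; "joint_torque": joint torques, N m; "eef_pos": TCP position; "tool_rot": TCP orientation; "contact_force": force on the tool from outside, world axes, zero at the start; "torque": the same for the moment, N m; "gripper_width": opening from 0.0 (shut) to 1.0 (fully open).
Only numpy, scipy, OpenCV 4.12 (cv2) and the standard library are available. Lean on these libraries where they do the work, as an engineer would, in place of code of your own. Each camera call takes 0.05 s, during which the arm holds its last target. There are 200 camera calls.

## Working session

There is one attempt and no reset: what is moved stays moved. The work goes in short steps, Python scripts to look and compute and a shell command to move; the robot and the scene stay as the last step left them, time stands still between calls to the robot, and variables do not carry over. Pictures are saved under pics/ and viewed, about 12 in all and at most 16, crops included, and the job is handed in when it is done.

```bash
mkdir -p pics; python3 - <<'E'
from station import bot
import cv2
for c in("top","side"):
    im=bot.read_camera(c); cv2.imwrite(f"pics/{c}0.png",im)
    p=bot.camera_params(c); print(c,p)
    for n in["foot_a","bracket_a","pull","bin_feet","bin_brackets","bin_pulls"]:
        for d in bot.search_frame(c,n)[:6]: print(n,[round(float(v)) for v in d["extent"]],round(d["score"],2))
        for d in bot.place_of(c,n)[:6]: print('  pt',n,[round(float(v),1) for v in d["xy"]],round(d["score"],2))
print(bot.get_obs())
E
```

```text
top {'K': array([[503.61416395,   0.        , 317.10524147],
       [  0.        , 503.61416395, 236.67488965],
       [  0.        ,   0.        ,   1.        ]]), 'R': array([[ 0.00573872, -0.99989685, -0.01316681],
       [-0.99559981, -0.00448152, -0.09359987],
       [ 0.09353121,  0.01364601, -0.99552283]]), 't': array([0.0026532 , 0.51407062, 0.90431123])}
foot_a [240, 275, 264, 296] 0.78
foot_a [300, 267, 320, 287] 0.6
  pt foot_a [308.7, 280.4] 0.87
  pt foot_a [247.8, 284.7] 0.82
bracket_a [156, 292, 178, 322] 0.83
bracket_a [390, 260, 406, 291] 0.69
  pt bracket_a [399.8, 276.7] 0.92
  pt bracket_a [168.3, 305.5] 0.79
  pt bracket_a [450.7, 180.7] 0.42
pull [447, 289, 482, 325] 0.58
  pt pull [460.4, 306.0] 0.77
bin_feet [413, 119, 512, 229] 0.59
  pt bin_feet [455.1, 179.2] 0.56
bin_brackets [276, 85, 373, 198] 0.72
  pt bin_brackets [324.5, 148.8] 0.72
bin_pulls [128, 105, 227, 216] 0.68
  pt bin_pulls [182.2, 169.9] 0.69
side {'K': array([[531.56450514,   0.        , 316.31101984],
       [  0.        , 531.56450514, 246.31441486],
       [  0.        ,   0.        ,   
[... 787 characters left out ...]
': array([ 1.0858982 ,  0.47695597,  0.02237823,  1.55544375, -0.01149447,
        1.10931007, -0.08312839]), 'joint_vel': array([-6.15151536e-05,  2.23405365e-04, -1.01754823e-03, -1.47621510e-03,
        6.72001731e-04,  1.07214694e-03, -2.16476853e-04]), 'joint_torque': array([ 3.51939307e-04, -5.96322298e+01,  1.60651032e+00, -2.81544381e+01,
        1.24994048e-02,  1.60111857e-03, -4.69302336e-05]), 'eef_pos': array([ 0.24837514, -0.62763334,  0.23131852]), 'tool_rot': array([-0.13242947,  0.13241413, -0.69459464,  0.69459861]), 'contact_force': array([-0.26840671, -0.37676691,  0.07392126]), 'torque': array([-0.02550978,  0.00249951,  0.01374346]), 'gripper_width': 0.9964062855424723}
```

```bash
python3 - <<'E'
import cv2
im=cv2.imread("pics/top0.png"); cv2.imwrite("pics/top0c.png",cv2.resize(im[80:345,110:530],None,fx=1.9,fy=1.9,interpolation=cv2.INTER_CUBIC))
im=cv2.imread("pics/side0.png"); cv2.imwrite("pics/side0c.png",cv2.resize(im[100:450,110:590],None,fx=1.65,fy=1.65,interpolation=cv2.INTER_CUBIC))
E
```

```text
(no output)
```

View pics/top0c.png

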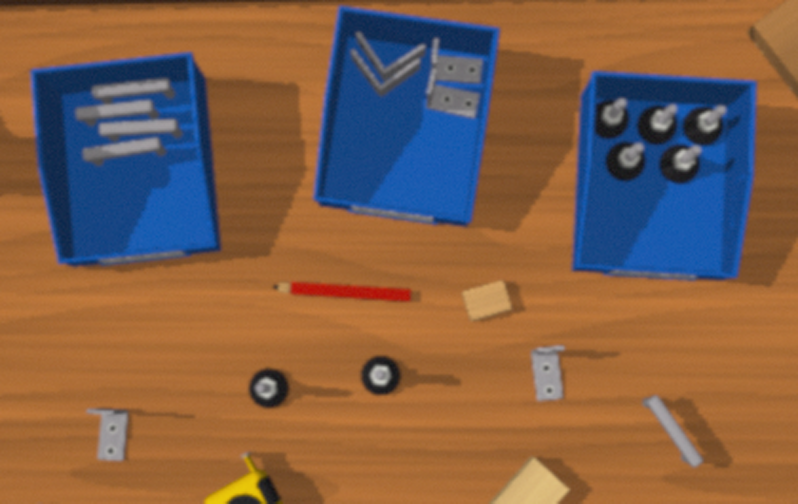

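View pics/side0c.png

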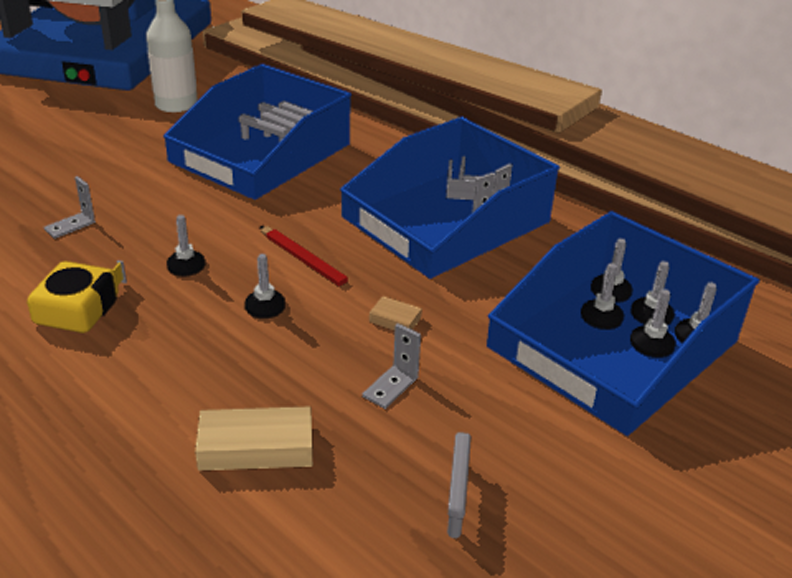

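```bash
cat > h.py <<'E'
from station import bot
import numpy as np, cv2
from scipy.optimize import minimize
from scipy.spatial.transform import Rotation as Rt
P={c:bot.camera_params(c) for c in("top","side")}
def proj(c,X):
    p=P[c]; Y=np.atleast_2d(X)@p["R"].T+p["t"]; Y=Y@p["K"].T; return Y[:,:2]/Y[:,2:]
def ray(c,uv,z=0.):
    p=P[c]; d=p["R"].T@np.linalg.solve(p["K"],[*uv,1]); o=-p["R"].T@p["t"]; return o+d*(z-o[2])/d[2]
def box(x0,x1,y0,y1,z0,z1): return np.array([[x,y,z] for x in(x0,x1) for y in(y0,y1) for z in(z0,z1)])/1000
def cyl(r,z0,z1): a=np.arange(16)*np.pi/8; return np.array([[r*np.cos(t),r*np.sin(t),z] for t in a for z in(z0,z1)])/1000
M={"foot":[cyl(20,0,14),cyl(10,14,22),cyl(5,22,60)],
"bracket":[box(-25,25,-12.5,12.5,0,4),box(21,25,-12.5,12.5,0,50)],
"pull":[box(-38,38,-6,6,22,32),box(-37,-27,-5,5,0,22),box(27,37,-5,5,0,22)],
"bin":[box(-90,90,-75,75,0,3),box(-90,-87,-75,75,0,35),box(87,90,-75,75,0,70)]+
 [np.array([[x,y,z] for y in s for x,z in((-90,0),(90,0),(90,70),(0,70),(-90,35))])/1000 for s in((-75,-72),(72,75))]}
def render(c,k,s,S=4):
    m=np.zeros((480*S,640*S),np.uint8); ca,sa=np.cos(s[2]),np.sin(s[2]); R=np.array([[ca,-sa,0],[sa,ca,0],[0,0,1]])
    z=s[3] if len(s)>3 else 0
    for b in M[k]:
        uv=((proj(c,b@R.T+[s[0],s[1],z])+.5)*S*16).round().astype(np.int32)
        cv2.fillConvexPoly(m,cv2.convexHull(uv),1,shift=4)
    return cv2.resize(m.astype(np.float32),(640,480),interpolation=cv2.INTER_AREA)
def cost(s,k,ms):
    t=0
    for c,m in ms.items():
        r=render(c,k,s); t+=1-np.minimum(r,m).sum()/np.maximum(r,m).sum()
    return t/len(ms)
def fit(k,xy,ms,yaws):
    best=None
    for y in yaws:
        s0=np.array([*xy,y]); r=minimize(cost,s0,args=(k,ms),method="Nelder-Mead",options=dict(initial_simplex=s0+np.array([[0,0,0],[.012,0,0],[0,.012,0],[0,0,.3]]),maxiter=90))
        if best is None or r.fun<best.fun: best=r
    return best
def masks(c,n,th=.3): return [(d["pixels"],d["extent"],d["score"]) for d in bot.cut_out(c,n) if d["score"]>th]
def pick(c,ms,k,xy,tol=25):
    "mask whose extent centre is nearest the projected object"
    r=render(c,k,[*xy,0]); v,u=np.nonzero(r>.5)
    if not len(u): return None
    g=[(np.hypot((e[0]+e[2])/2-u.mean(),(e[1]+e[3])/2-v.mean()),m) for m,e,_ in ms]
    g=[q for q in g if q[0]<tol]
    return min(g,key=lambda q:q[0])[1].astype(np.float32) if g else None
def go(x,y,z,jaw):
    "print linear (mm) and turn (deg about tool y) to TCP x,y,z, jaw axis at world angle jaw (deg, mod 180)"
    o=bot.get_obs(); R=Rt.from_quat(np.roll(o["tool_rot"],-1)).as_matrix()
    lin=R.T@(np.array([x,y,z])-o["eef_pos"]); j=np.degrees(np.arctan2(R[1,2],R[0,2]))
    d=(jaw-j+90)%180-90
    print("t",round(o["t"],2),"lin mm",(lin*1000).round(1),"dr y",round(-d,1),"(jaw now %.1f, q7 %.2f, toolY %s, w %.3f)"%(j,o["q"][6],R[:,1].round(3),o["gripper_width"]),"tcp",o["eef_pos"].round(4),"F",o["contact_force"].round(1))
E
python3 - <<'E'
from h import *
cls={"foot_a":"foot","bracket_a":"bracket","pull":"pull","bin_feet":"bin","bin_brackets":"bin","bin_pulls":"bin"}
for n,k in cls.items():
    ms={c:masks(c,n) for c in P}
    for m,e,sc in ms["top"]:
        uv=((e[0]+e[2])/2,(e[1]+e[3])/2)
        xy=ray("top",uv,.02)[:2]
        mm={"top":m.astype(np.float32)}; q=pick("side",ms["side"],k,xy)
        if q is not None: mm["side"]=q
        ya=[0] if k=="foot" else [-.3,.3] if k=="bin" else np.arange(4)*np.pi/2+.2 if k=="bracket" else [0.2,1,1.8,2.6]
        if k=="bin":
            for c in mm: mm[c]=cv2.morphologyEx(mm[c],cv2.MORPH_CLOSE,np.ones((25,25)))
        r=fit(k,xy,mm,ya)
        print(n,round(sc,2),list(mm),"x,y",r.x[:2].round(4),"yaw",np.degrees(r.x[2]).round(1),"cost",round(r.fun,3),"rad",np.hypot(*r.x[:2]).round(3))
go(0.5,0,.3,90)
E
```

```text
foot_a 0.81 ['top', 'side'] x,y [0.4284 0.1278] yaw 0.2 cost 0.175 rad 0.447
foot_a 0.72 ['top', 'side'] x,y [0.441  0.0171] yaw 19.6 cost 0.135 rad 0.441
bracket_a 0.85 ['top', 'side'] x,y [0.3821 0.2812] yaw -4.3 cost 0.116 rad 0.474
bracket_a 0.77 ['top', 'side'] x,y [ 0.4433 -0.1454] yaw 4.9 cost 0.11 rad 0.467
bracket_a 0.53 ['top'] x,y [ 0.3983 -0.2597] yaw 201.7 cost 0.567 rad 0.475
pull 0.87 ['top', 'side'] x,y [ 0.3898 -0.2639] yaw 35.2 cost 0.208 rad 0.471
bin_feet 0.9 ['top', 'side'] x,y [ 0.6313 -0.2525] yaw -3.3 cost 0.023 rad 0.68
bin_brackets 0.76 ['top', 'side'] x,y [ 0.6901 -0.0049] yaw -7.5 cost 0.033 rad 0.69
bin_pulls 0.89 ['top', 'side'] x,y [0.6454 0.2648] yaw 6.7 cost 0.025 rad 0.698
t 1.9 lin mm [-464.9  -68.7 -491.1] dr y 21.6 (jaw now -68.4, q7 -0.08, toolY [ 0. -0. -1.], w 0.997) tcp [ 0.2484 -0.6277  0.2313] F [ 0.1 -1.   0.3]
```

```bash
cat > plan.py <<'E'
from h import *
B={"feet":(.6313,-.2525,-3.3),"br":(.6901,-.0049,-7.5),"pull":(.6454,.2648,6.7)}
def inb(b,x,y):
    X,Y,a=B[b]; a=np.radians(a); return X+x*np.cos(a)-y*np.sin(a),Y+x*np.sin(a)+y*np.cos(a)
E
python3 - <<'E'
from plan import *
for n,c,uv in[("pull","top",(460.4,306)),("footR","top",(308.7,280.4)),("footL","top",(247.8,284.7)),("brR","top",(399.8,276.7)),("brL","top",(168.3,305.5)),("footR","side",(271.8,285.1)),("footL","side",(222.8,262.6)),("brR","side",(344.2,336.5)),("brL","side",(152.1,238.5))]: print(n,c,ray(c,uv)[:2].round(4))
for b,x,y in[("feet",-45,35),("feet",-45,-35),("br",-24,28),("br",-24,-28),("pull",-45,0)]: print(b,x,y,np.round(inb(b,x/1e3,y/1e3),4))
for nm,(x,y,a) in dict(brL=(.3821,.2812,-4.3),brR=(.4433,-.1454,4.9)).items(): print(nm,x+.023*np.cos(np.radians(a)),y+.023*np.sin(np.radians(a)))
# overlay
im=cv2.imread("pics/top0.png")
for k,s in[("foot",(.4284,.1278,0)),("foot",(.441,.0171,0)),("bracket",(.3821,.2812,-.075)),("bracket",(.4433,-.1454,.0855)),("pull",(.3898,-.2639,.614)),("bin",(.6313,-.2525,-.0576)),("bin",(.6901,-.0049,-.131)),("bin",(.6454,.2648,.117))]:
    cs,_=cv2.findContours((render("top",k,s)>.5).astype(np.uint8),0,1); cv2.drawContours(im,cs,-1,(0,255,255),1)
cv2.imwrite("pics/ov.png",cv2.resize(im[80:345,110:530],None,fx=1.9,fy=1.9,interpolation=cv2.INTER_NEAREST))
go(.3898,-.2639,.1,-54.8)
E
```

```text
pull top [ 0.388  -0.2618]
footR top [0.4338 0.0209]
footL top [0.4251 0.1353]
brR top [ 0.4417 -0.1498]
brL top [0.3855 0.2839]
footR side [0.4429 0.0152]
footL side [0.4245 0.1217]
brR side [ 0.438 -0.148]
brL side [0.3785 0.2746]
feet -45 35 [ 0.5884 -0.215 ]
feet -45 -35 [ 0.5844 -0.2849]
br -24 28 [0.67  0.026]
br -24 -28 [ 0.6627 -0.0295]
pull -45 0 [0.6007 0.2595]
brL 0.40503525807107765 0.2794754892829945
brR 0.4662159418123909 -0.14343541076784055
t 1.9 lin mm [-265.4  131.3 -286.2] dr y -13.6 (jaw now -68.4, q7 -0.08, toolY [ 0. -0. -1.], w 0.997) tcp [ 0.2484 -0.6277  0.2313] F [ 0.1 -1.   0.3]
```

View pics/ov.png

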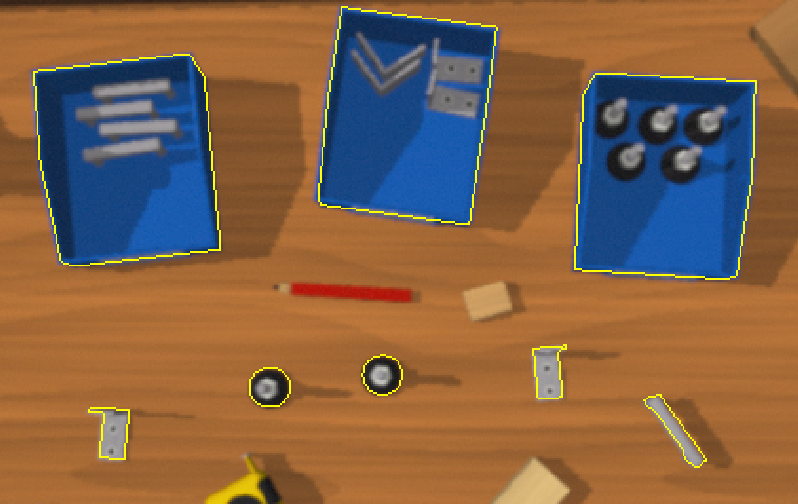

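The overlay agrees with the picture: bins left to right hold pulls, brackets and feet, and all five loose parts are outlined to about 1 px. Moving to the pull first.

```bash
python3 -m crank '[{"linear":[-0.265,0.131,-0.286],"dr":[0,-13.6,0],"hand":0.2},{"linear":[-0.265,0.131,-0.286],"dr":[0,-13.6,0],"hand":0.2},{"linear":[-0.265,0.131,-0.286],"dr":[0,-13.6,0],"hand":0.2},{"linear":[-0.265,0.131,-0.286],"dr":[0,-13.6,0],"hand":0.2},{"linear":[-0.265,0.131,-0.286],"dr":[0,-13.6,0],"hand":0.2},{"linear":[-0.265,0.131,-0.286],"dr":[0,-13.6,0],"hand":0.2},{"linear":[-0.265,0.131,-0.286],"dr":[0,-13.6,0],"hand":0.2},{"linear":[-0.265,0.131,-0.286],"dr":[0,-13.6,0],"hand":0.2},{"linear":[-0.265,0.131,-0.286],"dr":[0,-13.6,0],"hand":0.2},{"linear":[-0.265,0.131,-0.286],"dr":[0,-13.6,0],"hand":0.2}]' 40
python3 -c "
from plan import *
go(.3898,-.2639,.009,-54.8)"
```

```text
t: 2.73
eef_pos: [0.3902, -0.2618, 0.1]
tool_rot: [-0.214, 0.214, -0.674, 0.674]
contact_force: [0.1, 0.3, -1.1]
gripper_width: 0.602
t 2.73 lin mm [ 1.6 91.   1.4] dr y 0.0 (jaw now -54.8, q7 -0.58, toolY [ 0.001  0.    -1.   ], w 0.602) tcp [ 0.3902 -0.2618  0.1   ] F [ 0.1  0.3 -1.1]
```

```bash
python3 -m crank '[{"linear":[0,0.04,0],"dr":[0,0,0],"hand":0.2},{"linear":[0,0.07,0],"dr":[0,0,0],"hand":0.2},{"linear":[0,0.091,0],"dr":[0,0,0],"hand":0.2},{"linear":[0,0.091,0],"dr":[0,0,0],"hand":0.2},{"linear":[0,0.091,0],"dr":[0,0,0],"hand":-1},{"linear":[0,0.091,0],"dr":[0,0,0],"hand":-1},{"linear":[0,0.091,0],"dr":[0,0,0],"hand":-1},{"linear":[0,0.091,0],"dr":[0,0,0],"hand":-1},{"linear":[0,0.091,0],"dr":[0,0,0],"hand":-1},{"linear":[0,0.091,0],"dr":[0,0,0],"hand":-1}]' 40
python3 -c "
from plan import *
go(.6007,.2595,.11,6.7)"
```

```text
t: 3.57
eef_pos: [0.3906, -0.2651, 0.0108]
tool_rot: [-0.214, 0.213, -0.673, 0.675]
contact_force: [-1.3, -0.2, 7.1]
gripper_width: 0.129
t 3.57 lin mm [-474.   -99.6 -307.6] dr y -61.5 (jaw now -54.8, q7 -0.63, toolY [ 0.003 -0.002 -1.   ], w 0.129) tcp [ 0.3906 -0.2651  0.0108] F [-1.3 -0.2  7.1]
```

```bash
python3 -m crank '[{"linear":[0,-0.03,0],"dr":[0,0,0],"hand":-1},{"linear":[0,-0.065,0],"dr":[0,0,0],"hand":-1},{"linear":[0,-0.105,0],"dr":[0,0,0],"hand":-1},{"linear":[-0.474,-0.105,-0.308],"dr":[0,-61.5,0],"hand":-1},{"linear":[-0.474,-0.105,-0.308],"dr":[0,-61.5,0],"hand":-1},{"linear":[-0.474,-0.105,-0.308],"dr":[0,-61.5,0],"hand":-1},{"linear":[-0.474,-0.105,-0.308],"dr":[0,-61.5,0],"hand":-1},{"linear":[-0.474,-0.105,-0.308],"dr":[0,-61.5,0],"hand":-1},{"linear":[-0.474,-0.105,-0.308],"dr":[0,-61.5,0],"hand":-1},{"linear":[-0.474,-0.105,-0.308],"dr":[0,-61.5,0],"hand":-1}]'
python3 -c "
from plan import *
go(.6007,.2595,.11,6.7)"
```

```text
t: 4.4
eef_pos: [0.4982, 0.0082, 0.1151]
tool_rot: [-0.481, 0.48, -0.518, 0.519]
contact_force: [0.9, -0.3, -1.3]
gripper_width: 0.133
t 4.4 lin mm [-258.3    5.1   83.1] dr y -11.1 (jaw now -4.4, q7 -0.44, toolY [ 0.001 -0.001 -1.   ], w 0.133) tcp [0.4982 0.0082 0.1151] F [ 0.9 -0.3 -1.3]
```

```bash
python3 -m crank '[{"linear":[-0.258,0.005,0.083],"dr":[0,-11.1,0],"hand":-1},{"linear":[-0.258,0.005,0.083],"dr":[0,-11.1,0],"hand":-1},{"linear":[-0.258,0.005,0.083],"dr":[0,-11.1,0],"hand":-1},{"linear":[-0.258,0.005,0.083],"dr":[0,-11.1,0],"hand":-1},{"linear":[-0.258,0.005,0.083],"dr":[0,-11.1,0],"hand":-1},{"linear":[-0.258,0.005,0.083],"dr":[0,-11.1,0],"hand":-1},{"linear":[-0.258,0.005,0.083],"dr":[0,-11.1,0],"hand":-1},{"linear":[-0.258,0.005,0.083],"dr":[0,-11.1,0],"hand":-1},{"linear":[-0.258,0.005,0.083],"dr":[0,-11.1,0],"hand":-1},{"linear":[-0.258,0.005,0.083],"dr":[0,-11.1,0],"hand":-1}]'
python3 - <<'E'
from plan import *
cv2.imwrite("pics/s1.png",bot.read_camera("side")[100:400,120:520])
go(.6007,.2595,.0135,6.7)
E
```

```text
t: 5.23
eef_pos: [0.6014, 0.2554, 0.1092]
tool_rot: [-0.526, 0.528, -0.471, 0.472]
contact_force: [0.1, -0.9, -1.3]
gripper_width: 0.129
t 5.28 lin mm [-5.  95.7 -0.2] dr y -0.4 (jaw now 6.3, q7 -0.66, toolY [-0.    -0.002 -1.   ], w 0.128) tcp [0.6015 0.2547 0.1092] F [ 0.5 -0.8 -0.9]
```

View pics/s1.png

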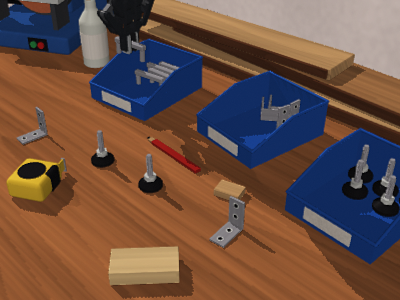

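The side view shows the pull held level at about (130,45), over the front half of the left bin and clear of the lip. Lowering it.

```bash
python3 -m crank '[{"linear":[-0.005,0.03,0],"dr":[0,-0.4,0],"hand":-1},{"linear":[-0.005,0.06,0],"dr":[0,-0.4,0],"hand":-1},{"linear":[-0.005,0.08,0],"dr":[0,-0.4,0],"hand":-1},{"linear":[-0.005,0.09,0],"dr":[0,-0.4,0],"hand":-1},{"linear":[-0.005,0.0945,0],"dr":[0,-0.4,0],"hand":-1},{"linear":[-0.005,0.0955,0],"dr":[0,-0.4,0],"hand":-1},{"linear":[-0.005,0.0955,0],"dr":[0,-0.4,0],"hand":-1},{"linear":[-0.005,0.0955,0],"dr":[0,-0.4,0],"hand":-0.3},{"linear":[-0.005,0.0955,0],"dr":[0,-0.4,0],"hand":-0.3},{"linear":[-0.005,0.0955,0],"dr":[0,-0.4,0],"hand":-0.3}]'
python3 - <<'E'
from plan import *
go(.405,.2795,.12,85.7)
E
```

```text
t: 6.12
eef_pos: [0.6017, 0.2621, 0.0147]
tool_rot: [0.529, -0.528, 0.469, -0.47]
contact_force: [-0.2, 0.3, 0.4]
gripper_width: 0.353
t 6.12 lin mm [ -40.6 -105.5 -193.1] dr y -78.9 (jaw now 6.8, q7 -0.72, toolY [ 0.001  0.001 -1.   ], w 0.353) tcp [0.6017 0.2621 0.0147] F [-0.2  0.3  0.4]
```

```bash
python3 -m crank '[{"linear":[0,-0.035,0],"dr":[0,0,0],"hand":-0.3},{"linear":[0,-0.07,0],"dr":[0,0,0],"hand":-0.3},{"linear":[0,-0.105,0],"dr":[0,0,0],"hand":-0.3},{"linear":[-0.041,-0.105,-0.193],"dr":[0,-78.9,0],"hand":0.2},{"linear":[-0.041,-0.105,-0.193],"dr":[0,-78.9,0],"hand":0.2},{"linear":[-0.041,-0.105,-0.193],"dr":[0,-78.9,0],"hand":0.2},{"linear":[-0.041,-0.105,-0.193],"dr":[0,-78.9,0],"hand":0.2},{"linear":[-0.041,-0.105,-0.193],"dr":[0,-78.9,0],"hand":0.2},{"linear":[-0.041,-0.105,-0.193],"dr":[0,-78.9,0],"hand":0.2},{"linear":[-0.041,-0.105,-0.193],"dr":[0,-78.9,0],"hand":0.2}]'
python3 - <<'E'
from plan import *
go(.405,.2795,.12,85.7)
E
```

```text
t: 6.95
eef_pos: [0.4027, 0.2802, 0.1196]
tool_rot: [-0.679, 0.679, -0.197, 0.198]
contact_force: [0.8, 0.3, 0.5]
gripper_width: 0.598
t 6.95 lin mm [ 2.3 -0.4  0.7] dr y -28.2 (jaw now 57.5, q7 -0.11, toolY [ 0.001 -0.001 -1.   ], w 0.598) tcp [0.4027 0.2802 0.1196] F [0.8 0.3 0.5]
```

```bash
python3 -m crank '[{"linear":[0.002,0,0],"dr":[0,-28,0],"hand":0.2},{"linear":[0.002,0,0],"dr":[0,-28,0],"hand":0.2},{"linear":[0.002,0,0],"dr":[0,-28,0],"hand":0.2},{"linear":[0.002,0,0],"dr":[0,-28,0],"hand":0.2},{"linear":[0.002,0.01,0],"dr":[0,-28,0],"hand":0.2},{"linear":[0.002,0.02,0],"dr":[0,-28,0],"hand":0.2}]'
python3 - <<'E'
from plan import *
cv2.imwrite("pics/s2.png",bot.read_camera("side")[120:320,80:330].repeat(3,0).repeat(3,1))
go(.405,.2795,.02,85.7)
E
```

```text
t: 7.45
eef_pos: [0.4068, 0.2788, 0.0986]
tool_rot: [0.707, -0.706, 0.032, -0.033]
contact_force: [1.2, -0.4, -0.0]
gripper_width: 0.601
t 7.5 lin mm [-0.7 76.4  1.9] dr y -1.0 (jaw now 84.7, q7 0.27, toolY [-0.002 -0.001 -1.   ], w 0.602) tcp [0.4056 0.2776 0.0964] F [ 0.  -0.2 -1.2]
```

View pics/s2.png

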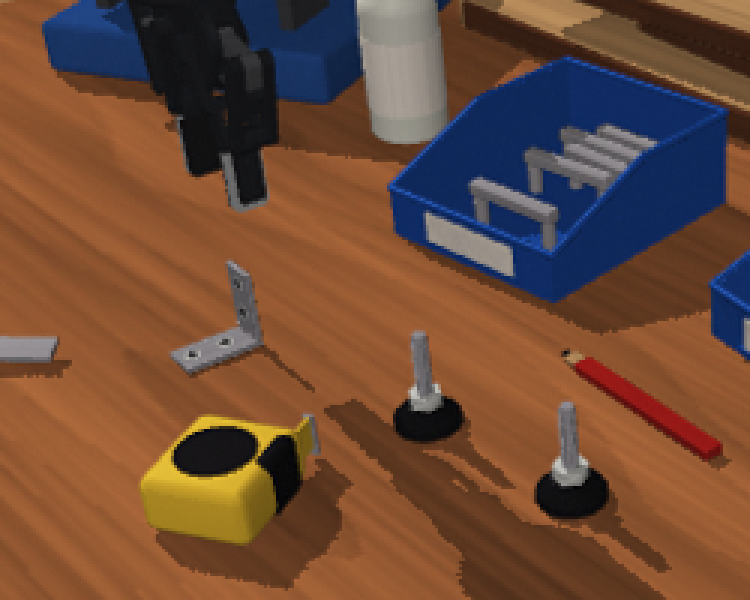

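The pull now stands in the empty front half of its bin, at about (515,210) in the crop. The open fingers (about (225,190)) are above the left bracket's upright leg. Descending.

```bash
python3 -m crank '[{"linear":[0,0.03,0.0015],"dr":[0,-1,0],"hand":0.2},{"linear":[0,0.06,0.0015],"dr":[0,-1,0],"hand":0.2},{"linear":[0,0.0765,0.0015],"dr":[0,-1,0],"hand":0.2},{"linear":[0,0.0765,0.0015],"dr":[0,-1,0],"hand":0.2},{"linear":[0,0.0765,0.0015],"dr":[0,-1,0],"hand":-1},{"linear":[0,0.0765,0.0015],"dr":[0,-1,0],"hand":-1},{"linear":[0,0.0765,0.0015],"dr":[0,-1,0],"hand":-1},{"linear":[0,0.0765,0.0015],"dr":[0,-1,0],"hand":-1},{"linear":[0,0.0765,0.0015],"dr":[0,-1,0],"hand":-1},{"linear":[0,0.0765,0.0015],"dr":[0,-1,0],"hand":-1}]' 40
python3 - <<'E'
from plan import *
go(.67,.026,.13,82.5)
E
```

```text
t: 8.33
eef_pos: [0.4071, 0.2805, 0.0232]
tool_rot: [0.707, -0.706, 0.025, -0.026]
contact_force: [0.8, 0.1, 5.1]
gripper_width: 0.279
t 8.33 lin mm [ 280.5 -106.6 -235.1] dr y 3.4 (jaw now 85.9, q7 0.17, toolY [ 0.002  0.001 -1.   ], w 0.279) tcp [0.4071 0.2805 0.0232] F [0.8 0.1 5.1]
```

```bash
python3 -m crank '[{"linear":[0,-0.035,0],"dr":[0,0,0],"hand":-1},{"linear":[0,-0.075,0],"dr":[0,0,0],"hand":-1},{"linear":[0.28,-0.107,-0.235],"dr":[0,3.4,0],"hand":-1},{"linear":[0.28,-0.107,-0.235],"dr":[0,3.4,0],"hand":-1},{"linear":[0.28,-0.107,-0.235],"dr":[0,3.4,0],"hand":-1},{"linear":[0.28,-0.107,-0.235],"dr":[0,3.4,0],"hand":-1},{"linear":[0.28,-0.107,-0.235],"dr":[0,3.4,0],"hand":-1},{"linear":[0.28,-0.107,-0.235],"dr":[0,3.4,0],"hand":-1},{"linear":[0.28,-0.107,-0.235],"dr":[0,3.4,0],"hand":-1},{"linear":[0.28,-0.107,-0.235],"dr":[0,3.4,0],"hand":-1}]'
python3 - <<'E'
from plan import *
go(.67,.026,.12,82.5)
E
```

```text
t: 9.17
eef_pos: [0.646, 0.047, 0.1266]
tool_rot: [-0.706, 0.706, -0.046, 0.046]
contact_force: [1.4, -0.3, -0.7]
gripper_width: 0.28
t 9.17 lin mm [ 26.5   6.6 -17.7] dr y 0.0 (jaw now 82.5, q7 0.86, toolY [-0. -0. -1.], w 0.280) tcp [0.646  0.047  0.1266] F [ 1.4 -0.3 -0.7]
```

```bash
python3 -m crank '[{"linear":[0.024,0,-0.015],"dr":[0,0,0],"hand":-1},{"linear":[0.024,0,-0.015],"dr":[0,0,0],"hand":-1},{"linear":[0.024,0.01,-0.015],"dr":[0,0,0],"hand":-1},{"linear":[0.024,0.02,-0.015],"dr":[0,0,0],"hand":-1}]'
python3 - <<'E'
from plan import *
cv2.imwrite("pics/s3.png",bot.read_camera("side")[120:320,280:530].repeat(3,0).repeat(3,1))
go(.67,.026,.0267,82.5)
E
```

```text
t: 9.5
eef_pos: [0.6664, 0.0322, 0.1058]
tool_rot: [0.706, -0.705, 0.046, -0.046]
contact_force: [0.3, 0.5, -1.5]
gripper_width: 0.276
t 9.55 lin mm [ 6.7 76.4 -5.5] dr y 0.2 (jaw now 82.7, q7 0.88, toolY [-0.004  0.    -1.   ], w 0.279) tcp [0.6644 0.0323 0.1031] F [-1.1 -0.2 -2.2]
```

View pics/s3.png

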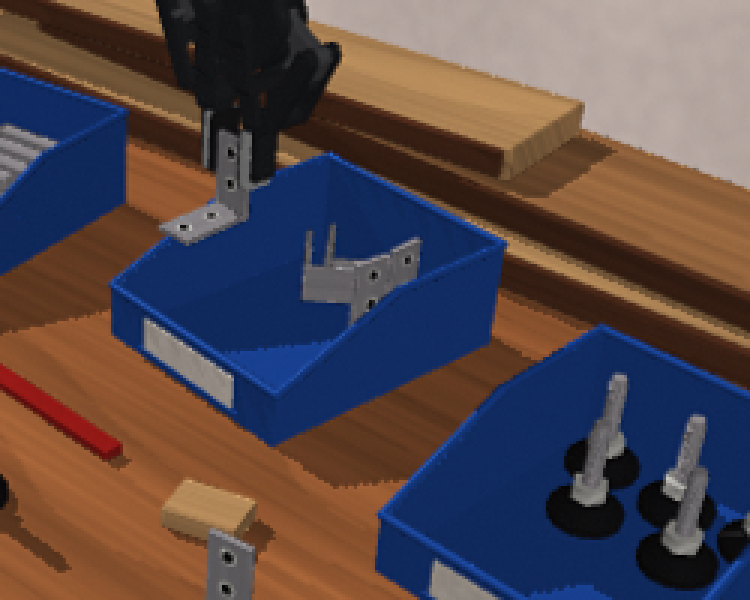

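The bracket is held level at about (215,190) in the crop, over the front half of the middle bin. Lowering with a small sideways correction.

```bash
python3 -m crank '[{"linear":[0.005,0.01,-0.005],"dr":[0,0,0],"hand":-1},{"linear":[0.005,0.035,-0.005],"dr":[0,0,0],"hand":-1},{"linear":[0.005,0.06,-0.005],"dr":[0,0,0],"hand":-1},{"linear":[0.005,0.07,-0.005],"dr":[0,0,0],"hand":-1},{"linear":[0.005,0.075,-0.005],"dr":[0,0,0],"hand":-1},{"linear":[0.005,0.0765,-0.005],"dr":[0,0,0],"hand":-1},{"linear":[0.005,0.0765,-0.005],"dr":[0,0,0],"hand":-1},{"linear":[0.005,0.0765,-0.005],"dr":[0,0,0],"hand":-0.06},{"linear":[0.005,0.0765,-0.005],"dr":[0,0,0],"hand":-0.06},{"linear":[0.005,0.0765,-0.005],"dr":[0,0,0],"hand":-0.06}]'
python3 - <<'E'
from plan import *
go(.4662,-.1434,.13,94.9)
E
```

```text
t: 10.38
eef_pos: [0.672, 0.0258, 0.0312]
tool_rot: [0.706, -0.706, 0.045, -0.047]
contact_force: [-0.3, 0.0, 0.6]
gripper_width: 0.469
t 10.38 lin mm [-182.   -99.3 -194.4] dr y -12.3 (jaw now 82.6, q7 0.84, toolY [ 0.002  0.    -1.   ], w 0.469) tcp [0.672  0.0258 0.0312] F [-0.3  0.   0.6]
```

```bash
python3 -m crank '[{"linear":[0,-0.035,0],"dr":[0,0,0],"hand":-0.06},{"linear":[0,-0.07,0],"dr":[0,0,0],"hand":-0.06},{"linear":[0,-0.099,0],"dr":[0,0,0],"hand":0},{"linear":[-0.182,-0.099,-0.194],"dr":[0,-12.3,0],"hand":0.2},{"linear":[-0.182,-0.099,-0.194],"dr":[0,-12.3,0],"hand":0.2},{"linear":[-0.182,-0.099,-0.194],"dr":[0,-12.3,0],"hand":0.2},{"linear":[-0.182,-0.099,-0.194],"dr":[0,-12.3,0],"hand":0.2},{"linear":[-0.182,-0.099,-0.194],"dr":[0,-12.3,0],"hand":0.2},{"linear":[-0.182,-0.099,-0.194],"dr":[0,-12.3,0],"hand":0.2},{"linear":[-0.182,-0.099,-0.194],"dr":[0,-12.3,0],"hand":0.2}]'
python3 - <<'E'
from plan import *
go(.4662,-.1434,.1,94.9)
E
```

```text
t: 11.22
eef_pos: [0.4607, -0.1473, 0.1285]
tool_rot: [-0.705, 0.708, 0.027, -0.03]
contact_force: [-0.7, -0.4, -0.6]
gripper_width: 0.6
t 11.22 lin mm [ 6.  28.4  3.6] dr y -0.3 (jaw now 94.6, q7 1.40, toolY [-0.004 -0.003 -1.   ], w 0.600) tcp [ 0.4607 -0.1473  0.1285] F [-0.7 -0.4 -0.6]
```

```bash
python3 -m crank '[{"linear":[0,0.015,0],"dr":[0,0,0],"hand":0.2},{"linear":[0,0.03,0],"dr":[0,0,0],"hand":0.2},{"linear":[0,0.03,0],"dr":[0,0,0],"hand":0.2},{"linear":[0,0.03,0],"dr":[0,0,0],"hand":0.2}]'
python3 - <<'E'
from plan import *
cv2.imwrite("pics/s4.png",bot.read_camera("side")[150:370,270:500].repeat(3,0).repeat(3,1)[:600])
go(.4662,-.1434,.02,94.9)
E
```

```text
t: 11.55
eef_pos: [0.4655, -0.143, 0.0991]
tool_rot: [0.707, -0.706, -0.03, 0.03]
contact_force: [-0.2, 0.6, 1.0]
gripper_width: 0.597
t 11.6 lin mm [-0.  79.6 -0.6] dr y -0.0 (jaw now 94.9, q7 1.35, toolY [ 0.001 -0.    -1.   ], w 0.600) tcp [ 0.4661 -0.1428  0.0996] F [ 0.  -0.5  0.4]
```

View pics/s4.png

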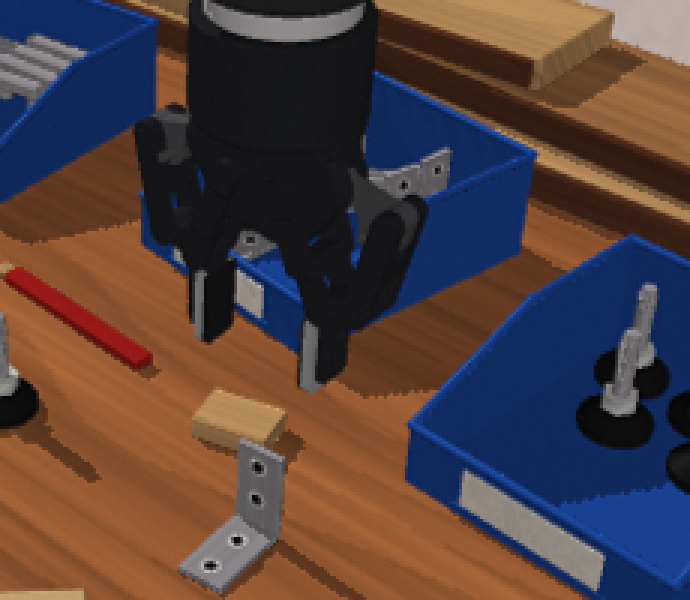

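The fingers (about (210,310) and (325,360)) straddle the right bracket's upright leg, with the small wood block (240,415) behind it. Descending.

```bash
python3 -m crank '[{"linear":[0,0.03,0],"dr":[0,0,0],"hand":0.2},{"linear":[0,0.06,0],"dr":[0,0,0],"hand":0.2},{"linear":[0,0.078,0],"dr":[0,0,0],"hand":0.2},{"linear":[0,0.078,0],"dr":[0,0,0],"hand":0.2},{"linear":[0,0.078,0],"dr":[0,0,0],"hand":-1},{"linear":[0,0.078,0],"dr":[0,0,0],"hand":-1},{"linear":[0,0.078,0],"dr":[0,0,0],"hand":-1},{"linear":[0,0.078,0],"dr":[0,0,0],"hand":-1},{"linear":[0,0.078,0],"dr":[0,0,0],"hand":-1},{"linear":[0,0.078,0],"dr":[0,0,0],"hand":-1}]' 40
python3 - <<'E'
from plan import *
go(.6627,-.0295,.13,82.5)
E
```

```text
t: 12.43
eef_pos: [0.4673, -0.1431, 0.0224]
tool_rot: [-0.706, 0.707, 0.031, -0.029]
contact_force: [-0.6, 1.2, 8.3]
gripper_width: 0.283
t 12.43 lin mm [ 204.7 -107.    96.6] dr y 12.4 (jaw now 94.9, q7 1.21, toolY [ 0.003 -0.001 -1.   ], w 0.283) tcp [ 0.4673 -0.1431  0.0224] F [-0.6  1.2  8.3]
```

```bash
python3 -m crank '[{"linear":[0,-0.035,0],"dr":[0,0,0],"hand":-1},{"linear":[0,-0.075,0],"dr":[0,0,0],"hand":-1},{"linear":[0.05,-0.107,0.024],"dr":[0,3,0],"hand":-1},{"linear":[0.205,-0.107,0.097],"dr":[0,12.4,0],"hand":-1},{"linear":[0.205,-0.107,0.097],"dr":[0,12.4,0],"hand":-1},{"linear":[0.205,-0.107,0.097],"dr":[0,12.4,0],"hand":-1},{"linear":[0.205,-0.107,0.097],"dr":[0,12.4,0],"hand":-1},{"linear":[0.205,-0.107,0.097],"dr":[0,12.4,0],"hand":-1},{"linear":[0.205,-0.107,0.097],"dr":[0,12.4,0],"hand":-1},{"linear":[0.205,-0.107,0.097],"dr":[0,12.4,0],"hand":-1}]'
python3 -m crank '[{"linear":[0,0,0],"dr":[0,0,0],"hand":-1},{"linear":[0,0,0],"dr":[0,0,0],"hand":-1}]'
python3 - <<'E'
from plan import *
cv2.imwrite("pics/s5.png",bot.read_camera("side")[120:320,280:530].repeat(3,0).repeat(3,1))
go(.6627,-.0295,.0257,82.5)
E
```

```text
t: 13.27
eef_pos: [0.6622, -0.0276, 0.1281]
tool_rot: [0.706, -0.705, 0.046, -0.046]
contact_force: [0.1, -0.6, -1.0]
gripper_width: 0.278
t: 13.43
eef_pos: [0.6605, -0.0307, 0.1277]
tool_rot: [-0.705, 0.706, -0.047, 0.047]
contact_force: [-1.0, -0.3, -0.5]
gripper_width: 0.277
t 13.48 lin mm [  2.  102.1   1.7] dr y -0.1 (jaw now 82.4, q7 0.98, toolY [-0.001 -0.001 -1.   ], w 0.280) tcp [ 0.6606 -0.0308  0.1278] F [ 0.1 -0.6 -0.6]
```

View pics/s5.png

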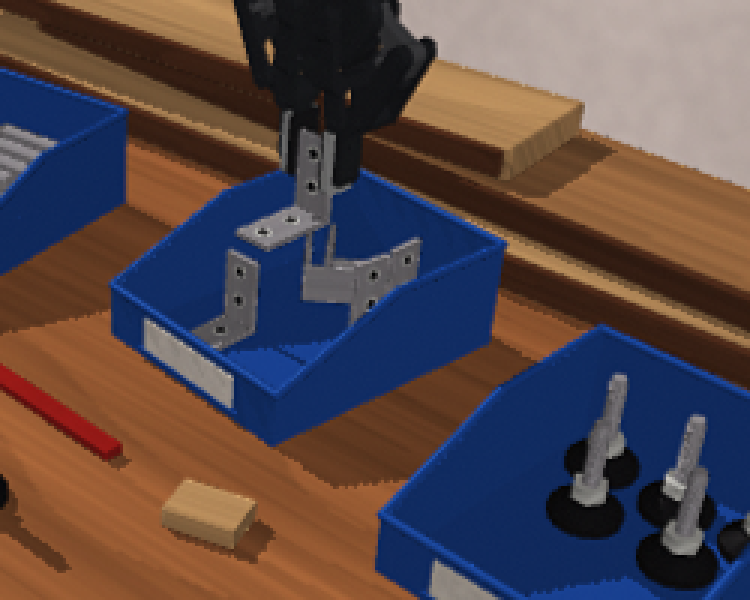

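The first bracket stands flat in the bin, at about (235,305). The second is held level above the free spot beside it. Lowering.

```bash
python3 -m crank '[{"linear":[0.002,0.03,0.002],"dr":[0,0,0],"hand":-1},{"linear":[0.002,0.06,0.002],"dr":[0,0,0],"hand":-1},{"linear":[0.002,0.085,0.002],"dr":[0,0,0],"hand":-1},{"linear":[0.002,0.095,0.002],"dr":[0,0,0],"hand":-1},{"linear":[0.002,0.1,0.002],"dr":[0,0,0],"hand":-1},{"linear":[0.002,0.102,0.002],"dr":[0,0,0],"hand":-1},{"linear":[0.002,0.102,0.002],"dr":[0,0,0],"hand":-1},{"linear":[0.002,0.102,0.002],"dr":[0,0,0],"hand":-0.06},{"linear":[0.002,0.102,0.002],"dr":[0,0,0],"hand":-0.06},{"linear":[0.002,0.102,0.002],"dr":[0,0,0],"hand":-0.06}]'
python3 -m crank '[{"linear":[0,-0.03,0],"dr":[0,0,0],"hand":-0.06},{"linear":[0,-0.065,0],"dr":[0,0,0],"hand":-0.06},{"linear":[0,-0.1,0],"dr":[0,0,0],"hand":-0.06}]'
python3 - <<'E'
from plan import *
go(.441,.0171,.13,90)
E
```

```text
t: 14.32
eef_pos: [0.6647, -0.0274, 0.0272]
tool_rot: [0.706, -0.706, 0.046, -0.047]
contact_force: [-0.8, -0.4, -0.5]
gripper_width: 0.469
t: 14.57
eef_pos: [0.6634, -0.0273, 0.1271]
tool_rot: [0.706, -0.706, 0.047, -0.046]
contact_force: [0.6, -0.3, 0.5]
gripper_width: 0.472
t 14.57 lin mm [-226.3   -2.7   14.9] dr y -7.5 (jaw now 82.5, q7 0.98, toolY [-0.001  0.    -1.   ], w 0.472) tcp [ 0.6634 -0.0273  0.1271] F [ 0.6 -0.3  0.5]
```

```bash
python3 -m crank '[{"linear":[-0.226,0,0.015],"dr":[0,-7.5,0],"hand":0.2},{"linear":[-0.226,0,0.015],"dr":[0,-7.5,0],"hand":0.2},{"linear":[-0.226,0,0.015],"dr":[0,-7.5,0],"hand":0.2},{"linear":[-0.226,0,0.015],"dr":[0,-7.5,0],"hand":0.2},{"linear":[-0.226,0,0.015],"dr":[0,-7.5,0],"hand":0.2},{"linear":[-0.226,0,0.015],"dr":[0,-7.5,0],"hand":0.2},{"linear":[-0.226,0.01,0.015],"dr":[0,-7.5,0],"hand":0.2},{"linear":[-0.226,0.01,0.015],"dr":[0,-7.5,0],"hand":0.2},{"linear":[-0.226,0.01,0.015],"dr":[0,-7.5,0],"hand":0.2}]'
python3 - <<'E'
from plan import *
a=bot.read_camera("side")[150:350,200:450].repeat(3,0).repeat(3,1)
cv2.imwrite("pics/s6.png",a)
go(.44,.018,.031,90)
E
```

```text
t: 15.32
eef_pos: [0.4427, 0.017, 0.1162]
tool_rot: [-0.707, 0.707, -0.0, 0.001]
contact_force: [0.5, -0.5, 0.4]
gripper_width: 0.596
t 15.37 lin mm [-3.3 85.3  0.8] dr y -0.1 (jaw now 89.9, q7 0.96, toolY [ 0.001  0.001 -1.   ], w 0.596) tcp [0.4432 0.0172 0.1163] F [0.6 0.7 0.7]
```

View pics/s6.png

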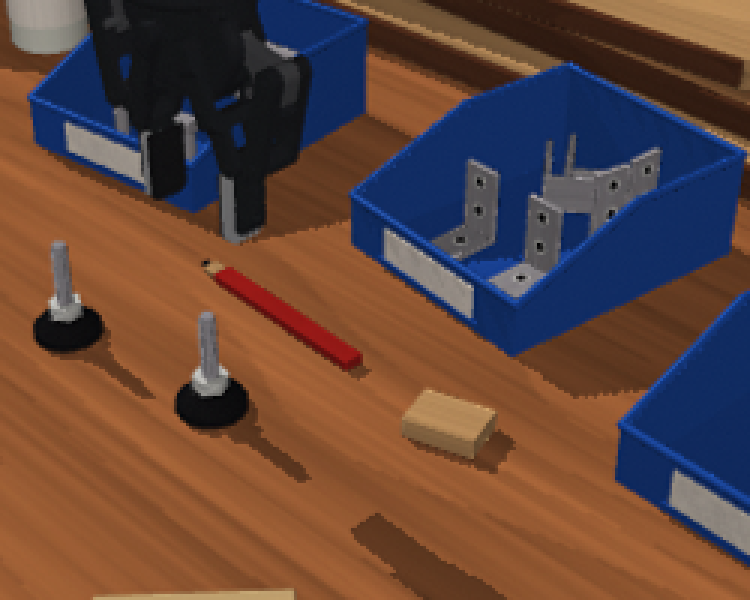

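Both brackets now stand flat in the front half of the middle bin, at about (470,215) and (530,245). The fingers are above the nearer foot, whose stem top is at (208,315). Gripping it.

```bash
python3 -m crank '[{"linear":[-0.003,0.025,0],"dr":[0,0,0],"hand":0.2},{"linear":[-0.003,0.055,0],"dr":[0,0,0],"hand":0.2},{"linear":[-0.003,0.085,0],"dr":[0,0,0],"hand":0.2},{"linear":[-0.003,0.085,0],"dr":[0,0,0],"hand":0.2},{"linear":[-0.003,0.085,0],"dr":[0,0,0],"hand":-1},{"linear":[-0.003,0.085,0],"dr":[0,0,0],"hand":-1},{"linear":[-0.003,0.085,0],"dr":[0,0,0],"hand":-1},{"linear":[-0.003,0.085,0],"dr":[0,0,0],"hand":-1},{"linear":[-0.003,0.085,0],"dr":[0,0,0],"hand":-1},{"linear":[-0.003,0.085,0],"dr":[0,0,0],"hand":-1}]' 40
python3 - <<'E'
from plan import *
go(.5844,-.2849,.14,86.7)
E
```

```text
t: 16.2
eef_pos: [0.4401, 0.0171, 0.0321]
tool_rot: [-0.707, 0.707, 0.001, 0.001]
contact_force: [-0.7, -0.5, 8.0]
gripper_width: 0.1
t 16.2 lin mm [ 144.9 -107.3 -301.8] dr y 3.2 (jaw now 89.9, q7 0.78, toolY [ 0.003 -0.    -1.   ], w 0.100) tcp [0.4401 0.0171 0.0321] F [-0.7 -0.5  8. ]
```

```bash
python3 -m crank '[{"linear":[0,-0.035,0],"dr":[0,0,0],"hand":-1},{"linear":[0,-0.075,0],"dr":[0,0,0],"hand":-1},{"linear":[0.02,-0.107,-0.04],"dr":[0,0,0],"hand":-1},{"linear":[0.145,-0.107,-0.302],"dr":[0,3.2,0],"hand":-1},{"linear":[0.145,-0.107,-0.302],"dr":[0,3.2,0],"hand":-1},{"linear":[0.145,-0.107,-0.302],"dr":[0,3.2,0],"hand":-1},{"linear":[0.145,-0.107,-0.302],"dr":[0,3.2,0],"hand":-1},{"linear":[0.145,-0.107,-0.302],"dr":[0,3.2,0],"hand":-1},{"linear":[0.145,-0.107,-0.302],"dr":[0,3.2,0],"hand":-1},{"linear":[0.145,-0.107,-0.302],"dr":[0,3.2,0],"hand":-1}]'
python3 - <<'E'
from plan import *
go(.5844,-.2849,.14,86.7)
E
```

```text
t: 17.03
eef_pos: [0.5796, -0.2788, 0.1382]
tool_rot: [-0.707, 0.707, -0.02, 0.02]
contact_force: [1.1, -0.2, -1.4]
gripper_width: 0.101
t 17.03 lin mm [ 5.1 -1.8 -5.8] dr y 0.0 (jaw now 86.7, q7 1.45, toolY [ 0. -0. -1.], w 0.101) tcp [ 0.5796 -0.2788  0.1382] F [ 1.1 -0.2 -1.4]
```

```bash
python3 -m crank '[{"linear":[0.002,0,-0.002],"dr":[0,0,0],"hand":-1},{"linear":[0.002,0,-0.002],"dr":[0,0,0],"hand":-1},{"linear":[0.002,0,-0.002],"dr":[0,0,0],"hand":-1},{"linear":[0.002,0,-0.002],"dr":[0,0,0],"hand":-1}]'
python3 - <<'E'
from plan import *
cv2.imwrite("pics/s7.png",bot.read_camera("side")[190:390,380:620].repeat(3,0).repeat(3,1))
go(.5844,-.2849,.0355,86.7)
E
```

```text
t: 17.37
eef_pos: [0.581, -0.2766, 0.1378]
tool_rot: [0.707, -0.707, 0.019, -0.019]
contact_force: [0.4, 0.0, -0.9]
gripper_width: 0.099
t 17.42 lin mm [  3.8 102.4  -8.2] dr y 0.2 (jaw now 86.9, q7 1.45, toolY [-0.  0. -1.], w 0.097) tcp [ 0.581  -0.2766  0.1379] F [ 0.   1.  -0.6]
```

View pics/s7.png

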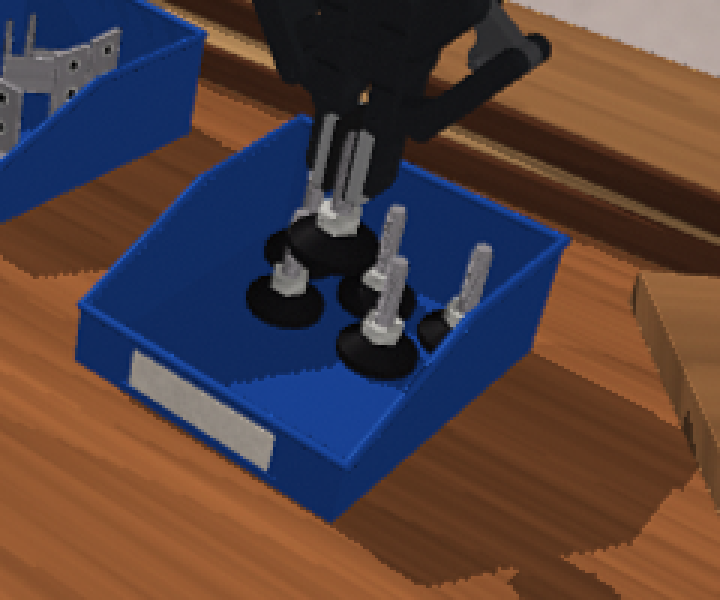

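The foot hangs upright and clear over its bin (base at about (335,245) in the crop, still high). Correcting the 8 mm sideways offset, then lowering.

```bash
python3 -m crank '[{"linear":[0.004,0,-0.008],"dr":[0,0,0],"hand":-1},{"linear":[0.004,0.03,-0.008],"dr":[0,0,0],"hand":-1},{"linear":[0.004,0.06,-0.008],"dr":[0,0,0],"hand":-1},{"linear":[0.004,0.085,-0.008],"dr":[0,0,0],"hand":-1},{"linear":[0.004,0.097,-0.008],"dr":[0,0,0],"hand":-1},{"linear":[0.004,0.102,-0.008],"dr":[0,0,0],"hand":-1},{"linear":[0.004,0.102,-0.008],"dr":[0,0,0],"hand":-1},{"linear":[0.004,0.102,-0.008],"dr":[0,0,0],"hand":-0.4},{"linear":[0.004,0.102,-0.008],"dr":[0,0,0],"hand":-0.4},{"linear":[0.004,0.102,-0.008],"dr":[0,0,0],"hand":-0.4}]'
python3 -m crank '[{"linear":[0,-0.03,0],"dr":[0,0,0],"hand":-0.4},{"linear":[0,-0.065,0],"dr":[0,0,0],"hand":-0.4},{"linear":[0,-0.1,0],"dr":[0,0,0],"hand":-0.4}]'
python3 - <<'E'
from plan import *
go(.4275,.129,.13,90)
E
```

```text
t: 18.25
eef_pos: [0.5856, -0.2868, 0.0366]
tool_rot: [-0.707, 0.707, -0.019, 0.02]
contact_force: [-0.0, 0.0, -0.6]
gripper_width: 0.297
t: 18.5
eef_pos: [0.5844, -0.2864, 0.1365]
tool_rot: [0.707, -0.707, 0.02, -0.019]
contact_force: [1.2, 0.0, 0.5]
gripper_width: 0.301
t 18.5 lin mm [-180.     7.1  405.9] dr y -3.2 (jaw now 86.8, q7 1.47, toolY [-0.001  0.001 -1.   ], w 0.301) tcp [ 0.5844 -0.2864  0.1365] F [1.2 0.  0.5]
```

```bash
python3 -m crank '[{"linear":[-0.18,0,0.406],"dr":[0,-3.2,0],"hand":0.2},{"linear":[-0.18,0,0.406],"dr":[0,-3.2,0],"hand":0.2},{"linear":[-0.18,0,0.406],"dr":[0,-3.2,0],"hand":0.2},{"linear":[-0.18,0,0.406],"dr":[0,-3.2,0],"hand":0.2},{"linear":[-0.18,0,0.406],"dr":[0,-3.2,0],"hand":0.2},{"linear":[-0.18,0,0.406],"dr":[0,-3.2,0],"hand":0.2},{"linear":[-0.18,0,0.406],"dr":[0,-3.2,0],"hand":0.2},{"linear":[-0.18,0,0.406],"dr":[0,-3.2,0],"hand":0.2},{"linear":[-0.18,0,0.406],"dr":[0,-3.2,0],"hand":0.2},{"linear":[-0.18,0,0.406],"dr":[0,-3.2,0],"hand":0.2}]'
python3 - <<'E'
from plan import *
go(.4275,.128,.125,90)
E
```

```text
t: 19.33
eef_pos: [0.4372, 0.1048, 0.1363]
tool_rot: [-0.707, 0.707, 0.0, 0.001]
contact_force: [1.2, 0.7, -0.1]
gripper_width: 0.602
t 19.33 lin mm [-9.7 11.2 23.2] dr y -0.1 (jaw now 89.9, q7 0.79, toolY [ 0.002 -0.    -1.   ], w 0.602) tcp [0.4372 0.1048 0.1363] F [ 1.2  0.7 -0.1]
```

```bash
python3 -m crank '[{"linear":[-0.008,0.01,0.021],"dr":[0,0,0],"hand":0.2},{"linear":[-0.008,0.01,0.021],"dr":[0,0,0],"hand":0.2},{"linear":[-0.008,0.01,0.021],"dr":[0,0,0],"hand":0.2},{"linear":[-0.008,0.01,0.021],"dr":[0,0,0],"hand":0.2},{"linear":[-0.008,0.01,0.021],"dr":[0,0,0],"hand":0.2}]'
python3 - <<'E'
from plan import *
cv2.imwrite("pics/s8.png",bot.read_camera("side")[130:380,150:600].repeat(2,0).repeat(2,1)[:,:800])
go(.4275,.128,.031,90)
E
```

```text
t: 19.75
eef_pos: [0.4306, 0.1229, 0.1258]
tool_rot: [-0.707, 0.707, -0.001, 0.001]
contact_force: [-0.6, -0.4, -0.1]
gripper_width: 0.599
t 19.8 lin mm [-3.2 94.8  5.2] dr y -0.2 (jaw now 89.8, q7 0.72, toolY [ 0. -0. -1.], w 0.599) tcp [0.4306 0.1229 0.1258] F [-0.2  0.9 -0.2]
```

View pics/s8.png

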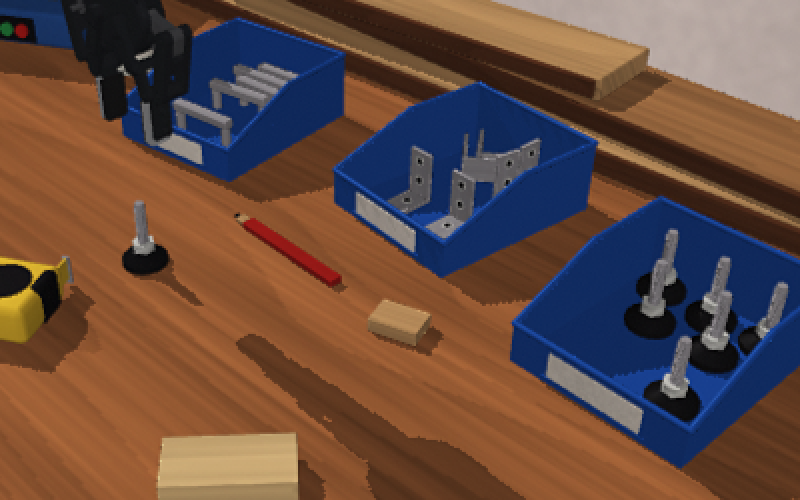

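The first foot stands in the front of its bin (about (675,390)) and the last one is at (145,255). Gripping it.

```bash
python3 -m crank '[{"linear":[-0.003,0.025,0.005],"dr":[0,0,0],"hand":0.2},{"linear":[-0.003,0.055,0.005],"dr":[0,0,0],"hand":0.2},{"linear":[-0.003,0.08,0.005],"dr":[0,0,0],"hand":0.2},{"linear":[-0.003,0.095,0.005],"dr":[0,0,0],"hand":0.2},{"linear":[-0.003,0.095,0.005],"dr":[0,0,0],"hand":-1},{"linear":[-0.003,0.095,0.005],"dr":[0,0,0],"hand":-1},{"linear":[-0.003,0.095,0.005],"dr":[0,0,0],"hand":-1},{"linear":[-0.003,0.095,0.005],"dr":[0,0,0],"hand":-1},{"linear":[-0.003,0.095,0.005],"dr":[0,0,0],"hand":-1},{"linear":[-0.003,0.095,0.005],"dr":[0,0,0],"hand":-1}]' 40
python3 - <<'E'
from plan import *
go(.5884,-.215,.14,86.7)
E
```

```text
t: 20.63
eef_pos: [0.4275, 0.1291, 0.0314]
tool_rot: [0.707, -0.707, -0.0, -0.001]
contact_force: [0.0, -0.8, -1.1]
gripper_width: 0.099
t 20.63 lin mm [ 161.6 -108.4 -343.9] dr y 3.2 (jaw now 89.9, q7 0.51, toolY [ 0.002  0.    -1.   ], w 0.099) tcp [0.4275 0.1291 0.0314] F [ 0.  -0.8 -1.1]
```

```bash
python3 -m crank '[{"linear":[0,-0.04,0],"dr":[0,0,0],"hand":-1},{"linear":[0,-0.08,0],"dr":[0,0,0],"hand":-1},{"linear":[0.162,-0.108,-0.344],"dr":[0,3.2,0],"hand":-1},{"linear":[0.162,-0.108,-0.344],"dr":[0,3.2,0],"hand":-1},{"linear":[0.162,-0.108,-0.344],"dr":[0,3.2,0],"hand":-1},{"linear":[0.162,-0.108,-0.344],"dr":[0,3.2,0],"hand":-1},{"linear":[0.162,-0.108,-0.344],"dr":[0,3.2,0],"hand":-1},{"linear":[0.162,-0.108,-0.344],"dr":[0,3.2,0],"hand":-1},{"linear":[0.162,-0.108,-0.344],"dr":[0,3.2,0],"hand":-1},{"linear":[0.162,-0.108,-0.344],"dr":[0,3.2,0],"hand":-1}]'
python3 - <<'E'
from plan import *
go(.5884,-.215,.14,86.7)
E
```

```text
t: 21.47
eef_pos: [0.5686, -0.1741, 0.1358]
tool_rot: [-0.707, 0.707, -0.02, 0.02]
contact_force: [0.5, 0.2, -0.6]
gripper_width: 0.099
t 21.47 lin mm [ 22.1  -4.2 -39.7] dr y 0.0 (jaw now 86.7, q7 1.28, toolY [ 0. -0. -1.], w 0.099) tcp [ 0.5686 -0.1741  0.1358] F [ 0.5  0.2 -0.6]
```

```bash
python3 -m crank '[{"linear":[0.02,0,-0.037],"dr":[0,0,0],"hand":-1},{"linear":[0.02,0,-0.037],"dr":[0,0,0],"hand":-1},{"linear":[0.02,0,-0.037],"dr":[0,0,0],"hand":-1},{"linear":[0.02,0,-0.037],"dr":[0,0,0],"hand":-1},{"linear":[0.02,0,-0.037],"dr":[0,0,0],"hand":-1},{"linear":[0.02,0,-0.037],"dr":[0,0,0],"hand":-1}]'
python3 - <<'E'
from plan import *
cv2.imwrite("pics/s9.png",bot.read_camera("side")[190:390,380:620].repeat(3,0).repeat(3,1))
go(.5884,-.215,.0352,86.7)
E
```

```text
t: 21.97
eef_pos: [0.5859, -0.208, 0.1354]
tool_rot: [0.707, -0.707, 0.019, -0.019]
contact_force: [-0.2, 0.5, -0.1]
gripper_width: 0.098
t 22.02 lin mm [  2.8 100.2  -6.7] dr y 0.2 (jaw now 86.9, q7 1.34, toolY [ 0.  0. -1.], w 0.103) tcp [ 0.586  -0.2082  0.1354] F [ 0.1 -0.2 -0.4]
```

View pics/s9.png

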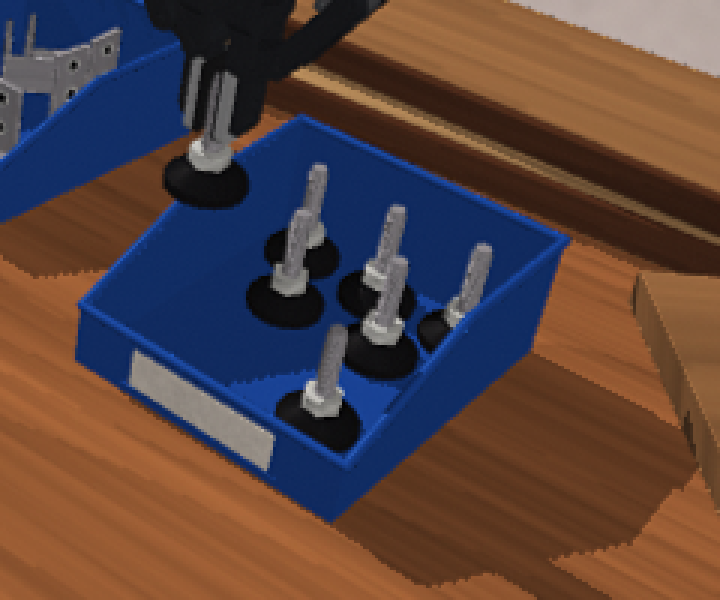

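The last foot hangs upright at about (205,180), with the first one standing flat at (320,415). Correcting 7 mm and lowering.

```bash
python3 -m crank '[{"linear":[0.003,0,-0.007],"dr":[0,0,0],"hand":-1},{"linear":[0.003,0.03,-0.007],"dr":[0,0,0],"hand":-1},{"linear":[0.003,0.06,-0.007],"dr":[0,0,0],"hand":-1},{"linear":[0.003,0.085,-0.007],"dr":[0,0,0],"hand":-1},{"linear":[0.003,0.096,-0.007],"dr":[0,0,0],"hand":-1},{"linear":[0.003,0.1,-0.007],"dr":[0,0,0],"hand":-1},{"linear":[0.003,0.1,-0.007],"dr":[0,0,0],"hand":-1},{"linear":[0.003,0.1,-0.007],"dr":[0,0,0],"hand":-0.4},{"linear":[0.003,0.1,-0.007],"dr":[0,0,0],"hand":-0.4},{"linear":[0.003,0.1,-0.007],"dr":[0,0,0],"hand":-0.4}]'
python3 -m crank '[{"linear":[0,-0.03,0],"dr":[0,0,0],"hand":-0.4},{"linear":[0,-0.065,0],"dr":[0,0,0],"hand":-0.4},{"linear":[0,-0.1,0],"dr":[0,0,0],"hand":-0.4},{"linear":[-0.04,-0.14,0],"dr":[0,0,0],"hand":-0.4},{"linear":[-0.08,-0.17,0],"dr":[0,0,0],"hand":-0.4},{"linear":[-0.12,-0.2,0],"dr":[0,0,0],"hand":-0.4},{"linear":[-0.15,-0.2,0],"dr":[0,0,0],"hand":-0.4},{"linear":[-0.15,-0.2,0],"dr":[0,0,0],"hand":-0.4}]'
python3 - <<'E'
from plan import *
s=bot.read_camera("side")[130:390,190:590]; t=bot.read_camera("top")[80:260,110:530]
t=cv2.resize(t,(800,343)); s=cv2.resize(s,(395,257)); 
cv2.imwrite("pics/f.png",np.vstack([t,np.hstack([s,np.zeros((257,405,3),np.uint8)])]))
cv2.imwrite("pics/fs.png",cv2.resize(bot.read_camera("side")[130:390,190:590],(800,520),interpolation=cv2.INTER_CUBIC))
for n,k,ya in[("foot_a","foot",[0]),("bracket_a","bracket",[-.13]),("pull","pull",[1.69])]:
    for d in bot.place_of("top",n): print(n,round(d["score"],2),ray("top",d["xy"],.003)[:2].round(3))
E
```

```text
t: 22.85
eef_pos: [0.5896, -0.2171, 0.0361]
tool_rot: [-0.707, 0.707, -0.019, 0.021]
contact_force: [-0.7, 0.9, 0.3]
gripper_width: 0.301
t: 23.52
eef_pos: [0.436, -0.2083, 0.2369]
tool_rot: [-0.706, 0.708, -0.02, 0.02]
contact_force: [-0.6, -0.7, -0.5]
gripper_width: 0.301
foot_a 0.75 [ 0.587 -0.28 ]
foot_a 0.6 [ 0.585 -0.208]
bracket_a 0.89 [ 0.636 -0.023]
bracket_a 0.88 [0.649 0.037]
pull 0.55 [0.597 0.262]
pull 0.47 [0.652 0.032]
```

View pics/f.png

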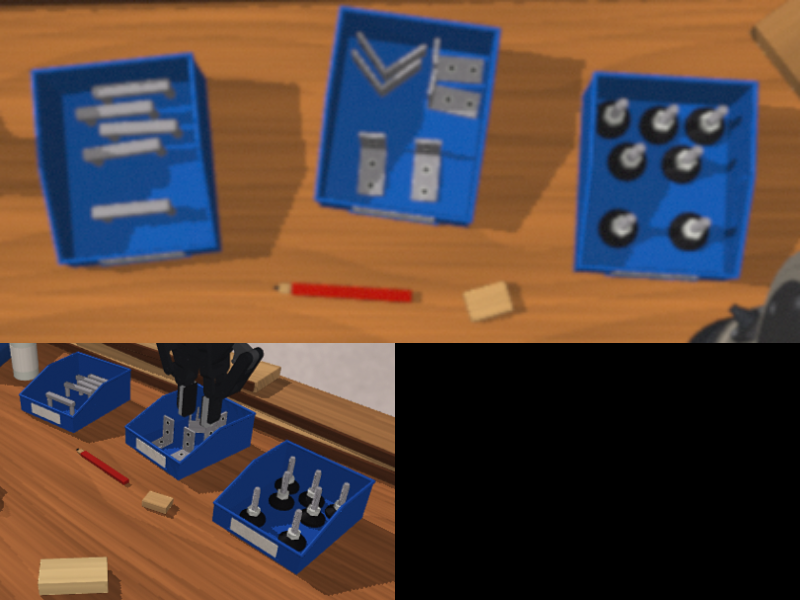

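View pics/fs.png

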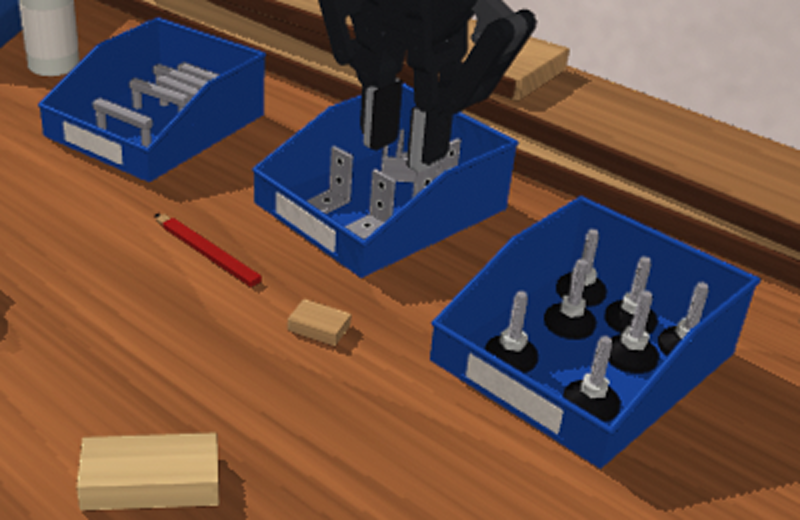

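Top and side views agree: all five fittings stand in the front halves of the right bins. In the top crop the pull is at (132,210), the brackets at (371,165) and (426,170), and the feet at (618,228) and (690,231). The arm is clear, so I'm handing in.

```bash
python3 -c "
from station import bot
o=bot.get_obs(); print(o['t'],o['contact_force'].round(1)); print(bot.hand_in())"
```

```text
23.8167 [ 0.4  0.5 -0.4]
the job is handed in; nothing more can be done
None
```

All five fittings are put away: the pull in the left bin, both brackets in the middle bin and both feet in the right bin. Each stands in the empty front half of the bin holding its own kind. I handed in at about 23.8 s.

**Last checks:** The top and side views showed all five upright on the bin floors, clear of the rims and of the other pieces. The located positions agreed with the planned spots to within 1 cm. The arm was clear, about 0.2 m up, and the wrist force read under 1 N.

**What disagreed:**
- The first bracket was released about 4 mm above the floor. It dropped and stands flat in the later pictures.
- The detector also reported a weak second "pull" (score 0.47) at the position of a bracket. I took it as a false hit, because the pictures show a bracket there.

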